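# Load a tile press mould into its snap-in cradle

## Task

Take the white plaster mould by its blue grip from the drying rack and load it into the pocket of the press cradle: tip one end in under the yellow lip, then press it down gently, never forcing it, until the orange spring catch snaps over the other end and the mould lies flat, square and fully home. The pocket's carriage slides sideways and may stand anywhere along its short travel, so feel for it. Leave the terracotta mould, yellow bowl, mug and glaze jar alone.

Things in the scene. Friction and masses are not known exactly. Their poses are not given: they have to be found in the camera images.
- mould: White plaster mould: plate 110 (x) x 90 (y) x 12 mm, with a blue grip bar 70 (x) x 24 (y) x 36 mm high on the middle of its top (48 mm in all). About 0.28 kg. Origin: centre of the underside; x along the 110 mm length and the bar, z out of the top. Either end may go under the lip. It starts in one of the rack's two bays, tipped 30 degrees, -x end low.
- mould_grip (a point): Grip point in the blue bar of the white mould, 40 mm above its underside (28 mm above the plate's top); axes as the mould.
- rack: Fixed wooden drying rack, 140 x 270 mm sloping board rising at 30 degrees towards the rack's +x, with a 14 mm high ledge along its low (-x) edge. Two moulds lie on it side by side, 130 mm apart along the rack's y. Origin: on the bench under the board's centre, whose surface is there 65 mm high.
- cradle: Fixed green base, 200 x 180 mm, of the press cradle. On it a grey carriage (180 x 134 mm) with the pocket, lip and catch slides along the base's y, up to 12 mm either way from the middle; it stays where it is left and takes about 8 N to shift. Where it stands is not measured: see or feel it. Origin: centre of the underside.
- seat (a point): Where the centre of the pocket floor is when the carriage stands mid-travel, 20 mm above the bench; axes as the base, z up. Pocket 112 mm (x) x 93 mm (y). Over the floor: side walls 14 mm high, upright for 10, then bevelled 2 mm; end wall at x = -56, its yellow lip reaching to x = -46 with its underside 19 mm up, 6 thick; at x = +56 two stops 14 high; catch housing x = 62 to 88, 40 high.
- catch (a joint): Travel in m of the orange spring catch at the pocket's +x end: 0 = sprung out over the pocket, 0.008 = pushed fully back (+x). 50 mm wide; its sloping face runs from x = 57 mm, 40 mm above the floor, down and inward to x = 51 mm, 15 mm above the floor; open below, so it snaps over the 12 mm plate. Takes 4 to 8 N to push back.
- old_mould: Bystander: terracotta mould with black grip, same size as the white one, in the other bay of the rack. Origin: centre of the underside.
- yellow_bowl: Bystander: yellow bowl, 140 mm wide, 65 mm high. Origin: centre of its underside.
- mug: Bystander: terracotta mug, 80 mm wide, 95 mm high. Origin: centre of its underside.
- glaze_jar: Bystander: glaze jar, 70 mm wide, 90 mm high. Origin: centre of its underside.
Things that resemble listed ones, but are neither listed nor needed, are in the scene too. What is shaped like the mould but pink, red or turquoise is not meant.

How it is judged (in metres and radians):
At the end, for the whole second after the job is handed in: The white mould lies face up at rest in the carriage's pocket: underside within 2 mm of the pocket floor's height, level within 0.02 rad, square within 0.04 rad, within 3 mm of seat along x and 15 mm along y (anywhere in the carriage's travel), the catch sprung out over it (joint below 2 mm) (x of mould in the frame of seat between -0.003 and 0.003 m and y of mould in the frame of seat between -0.015 and 0.015 m and z of mould in the frame of seat between -0.002 and 0.002 m and angle between the x axis of mould and the x axis of seat, either way round below 0.04 rad and angle between mould's own z axis and vertical below 0.02 rad and value of joint catch below 0.002 m and linear speed of mould below 0.01 m/s); the robot touches nothing.
It fails at once if the white mould is forced: more than 90 N between it and the cradle (contact force between mould and cradle above 90 N).
It fails at once if the terracotta mould is shifted by more than 15 mm (distance of old_mould from where it was at the start of the episode above 0.015 m).
It fails at once if the yellow bowl, mug or glaze jar is shifted by more than 20 mm (distance of any of yellow_bowl, mug, glaze_jar from where it was at the start of the episode above 0.02 m).
It also fails if it takes over 72 s, if anything falls off the work surface, if the arm or the gripper's body presses on something with over 40 N, if the wrist force passes 120 N, or if a joint passes its speed limit or range.

## Robot

A 6-joint arm with a two-finger parallel gripper is mounted at the origin on the work surface. World frame = base frame: x ahead of the robot, y to its left, z up, the work surface at z = 0. Lengths are in mm, angles in rad, forces in N, time in s.
With the tool pointing down it reaches from about 325 to 1000 mm from the base axis. Payload 5.1 kg.
Tool frame: the origin (TCP) lies on the centre line of the jaws, within the pads' length; the fingertips stand 11 mm ahead of it and the grasp point (between the pads) lies 8 mm behind it (r.tips_ahead is the distance from the TCP to the fingertips, in mm); z points along the fingers, y is the line along which they close (so a half turn about z gives the same grasp; the last joint's range is limited). The gripper opens to 85 mm and grips with 20 to 120 N. Pads are 22 mm wide; open, the fingers measure 114 mm over their backs; the gripper's body (76 mm by 85 mm) begins 54 mm behind the grasp point. The pads swing forward as they close: fully open they stand 13 mm farther back than shut.
Start: joints at [1.074, 0.124, 1.65, -0, 1.367, -0.083], TCP at [261.378, 595.119, 242.322] pointing down, gripper open.
Joint ranges: [-2.61, 2.61], [-1.02, 2.33], [0.03, 2.71], [-1.35, 4.49], [0.32, 2.68], [-2.91, 2.91]. Speed limits (rad/s): [2.57, 2.57, 3.14, 3.14, 3.14, 3.14].

## Interface

Orientations are given as a rotation vector (axis times angle).
In Python, from plant import r gives the robot as it stands.
- The arm moves only by the tool step_arm, never from a script. Its argument "rows" is a list of rows, each an object of numbers: "fingers": the finger opening in mm, from 0 to 85.4; "tx", "ty", "tz": the shift along the tool's x, y, z in units of 0.05 m (1.0 is 0.05 m); "wx", "wy", "wz": the turn, a rotation vector about the tool's x, y, z in units of 4 degrees (1.0 is 4 degrees). In form: [{"fingers": .., "tx": .., "ty": .., "tz": .., "wx": .., "wy": .., "wz": ..}, ...]. A call has 1 to 8 rows; each row shifts and turns the commanded pose from where the row before left it, along the tool's axes as they then stand; what a row does not reach is not made up. A row lasts 1/10 s, in which the tool goes at most 50 mm and 8.59 degrees, less where a joint would pass 70% of its speed; a pose out of reach is approached as far as the arm can. A call with a number of a shift or a turn outside -1 to 1 is refused whole. A call with a gripper value outside its range is refused whole. The fingers move at their own pace and stop on an object; "squeeze" is the grip in N (left out, the last holds). Time passes only in rows, so rows that do not move let the fingers close. It gives the time, the measured TCP pose, the force, the opening and the grip force at its end, in the units of the state.
- r.observe(): the state, without advancing time (a new reading comes with each control period).
- r.capture(name): name is "scene" or "top" or "wrist"; returns a dict with "pixels" (384x512x3 uint8, red, green, blue), "depth" (384x512 float32, mm along the optical axis (not along the pixel's ray), 0 where there is no reading), "intrinsics" (3x3 intrinsics, pixels), "D" ([k1, k2, p1, p2, k3] as OpenCV has them; the pictures are not rectified), "origin" and "rotation" of the camera in the world. Camera axes: x right, y down, z forward; pixel columns grow to the right and rows downward; lengths in mm; the calibration is good to about 2 mm. A picture is of the moment at which its call begins.
- r.sign_off(): hands the job in; it is judged then, once.
The state is a dict: "time": time; "qpos": joint angles; "qvel": joint speeds; "tau": joint torques, N m; "position": TCP position; "tool_rot": TCP orientation; "ft_force": force on the tool from outside, world axes, zero at the start; "ft_torque": the same for the moment, N m; "width": finger opening in mm; "grip_force": force on a finger pad.
Only numpy, scipy, OpenCV 4.12 (cv2) and the standard library are available. Lean on these libraries where they do the work, as an engineer would, in place of code of your own. Each camera call takes 0.05 s, during which the arm holds its last target. There are 200 camera calls.

## Working session

There is one attempt and no reset: what is moved stays moved. The work goes in short steps, Python scripts to look and compute and a tool call to move; the robot and the scene stay as the last step left them, time stands still between calls to the robot, and variables do not carry over. Pictures are saved under pics/ and viewed, at most 10 in all, crops included, and the job is handed in when it is done.

Besides the shell and the picture viewer there is one more tool, called as a command line: name --argument value ..., lists and objects as JSON in quotes. step_arm: Moves the arm, as the interface text tells. Its arguments: {"type":"object","properties":{"rows":{"type":"array"},"squeeze":{"type":"number"}},"required":["rows"]}

```bash
ls; mkdir -p pics; cat > h.py <<'E'
import numpy as np, cv2
from plant import r
from scipy.spatial.transform import Rotation as R
def cap(n):
    c=r.capture(n); return {k:(np.array(v) if k!='x' else v) for k,v in c.items()}
def pts(c):
    "world points per pixel from depth"
    h,w=c['depth'].shape
    u,v=np.meshgrid(np.arange(w),np.arange(h))
    n=cv2.undistortPoints(np.stack([u,v],-1).reshape(-1,1,2).astype(np.float32),c['intrinsics'],c['D']).reshape(h,w,2)
    ray=np.concatenate([n,np.ones((h,w,1))],-1)
    return (ray*c['depth'][...,None])@c['rotation'].T+c['origin']
def ray(c,uv):
    n=cv2.undistortPoints(np.array(uv,np.float32).reshape(-1,1,2),c['intrinsics'],c['D']).reshape(-1,2)
    d=np.c_[n,np.ones(len(n))]@c['rotation'].T
    return d
def onz(c,uv,z):
    d=ray(c,uv); return c['origin']+d*((z-c['origin'][2])/d[:,2])[:,None]
def save(c,name): cv2.imwrite('pics/'+name,c['pixels'][...,::-1])
E
python3 - <<'E'
from h import *
a=cap('scene');b=cap('top')
cv2.imwrite('pics/a.png',cv2.resize(np.vstack([a['pixels'],b['pixels']])[...,::-1],(400*1,600)))
save(a,'scene.png');save(b,'top.png')
for c in(a,b): print(c['origin'],c['rotation'].round(3).tolist(),c['intrinsics'].tolist(),c['D'])
o=r.observe();print(o)
np.save('scene.npy',a,allow_pickle=True);np.save('top.npy',b,allow_pickle=True)
E
```

```text
pics
[1636.77881633  260.23377452 1318.26246068] [-1.637, -1.988, 0.779] [[482.9678368081159, 0.0, 258.6907693985682], [0.0, 482.9678368081159, 196.68942700736818], [0.0, 0.0, 1.0]] [-0.19593015  0.          0.          0.          0.        ]
[ 383.72181034    7.05106115 1327.5534029 ] [-2.158, 2.139, -0.111] [[377.90440466589706, 0.0, 265.32634740088855], [0.0, 377.90440466589706, 196.20384287222853], [0.0, 0.0, 1.0]] [-0.0778893  0.         0.         0.         0.       ]
{'time': 0.1, 'qpos': array([ 1.07442136e+00,  1.24442676e-01,  1.65153485e+00, -6.36658535e-05,
        1.36748207e+00, -8.26067915e-02]), 'qvel': array([ 0.00021112, -0.00023018, -0.00186465, -0.00046582, -0.00123112,
       -0.00108601]), 'tau': array([ 1.74176275e-04, -4.24931431e+01, -3.66653538e+01, -1.47479232e-04,
        3.98901015e-03, -8.60107804e-06]), 'position': array([261.13495238, 594.66371142, 241.17563937]), 'tool_rot': array([-6.45201737e-01, -3.07414022e+00,  2.83809298e-03]), 'ft_force': array([-1.33097877,  0.00900173, -0.00598606]), 'ft_torque': array([-0.00314381, -0.00994681, -0.02992554]), 'grip_force': 0.0, 'width': 85.26904174904338}
```

View pics/scene.png

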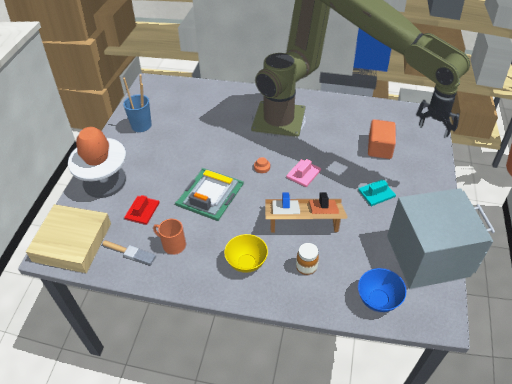

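View pics/top.png

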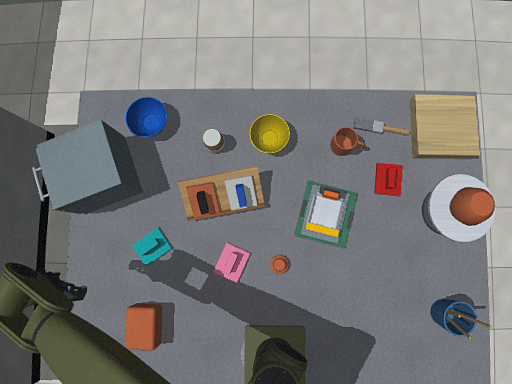

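Scene view: the white mould with the blue grip is at (286,204). The terracotta one with the black grip is at (323,202), and the cradle at (210,193). Top view: the blue grip is at (241,195), black at (203,201), and the cradle at (327,213) with its yellow lip (322,229) nearer the robot and its orange catch (331,195) farther away. The mould-shaped candidates in the top view are pink (233,262), turquoise (152,246), red (389,180), terracotta/black (203,200) and white/blue (241,194). Only the last one fits "white with blue grip, on the rack". I'll confirm it in a crop.

```bash
sed -i "s/return {k:.*/c={k:np.array(v) for k,v in c.items()}\n    if c['rotation'].shape==(3,): c['rotation']=R.from_rotvec(c['rotation']).as_matrix()\n    return c/" h.py
python3 - <<'E'
from h import *
C={}
for n in('scene','top'):
    c=np.load(n+'.npy',allow_pickle=True).item(); c['rotation']=R.from_rotvec(c['rotation']).as_matrix(); C[n]=c
t=C['top']['pixels'][155:260,170:370]; s=C['scene']['pixels'][160:245,170:360]
i=np.vstack([cv2.resize(t,(600,315),interpolation=3),cv2.resize(s,(600,268),interpolation=3)])
cv2.imwrite('pics/crop.png',i[...,::-1])
boxes={'scene':{'rack':(255,190,350,235),'cr':(170,165,250,220)},'top':{'rack':(175,160,270,225),'cr':(290,175,365,250)}}
rng={'blue':((105,120,60),(130,255,255)),'white':((0,0,190),(180,40,255)),'yellow':((24,150,120),(34,255,255)),'orange':((5,180,120),(16,255,255)),'green':((55,80,30),(85,255,160)),'black':((0,0,0),(180,255,40))}
for n,c in C.items():
    hsv=cv2.cvtColor(c['pixels'],cv2.COLOR_RGB2HSV);P=pts(c)
    for b,(x0,y0,x1,y1) in boxes[n].items():
        for k,(lo,hi) in rng.items():
            m=cv2.inRange(hsv,lo,hi);mm=np.zeros_like(m);mm[y0:y1,x0:x1]=m[y0:y1,x0:x1]
            nn,l,st,ce=cv2.connectedComponentsWithStats(mm)
            for j in range(1,nn):
                if st[j,4]<25: continue
                q=P[(l==j)&(c['depth']>0)]
                print(n,b,k,st[j].tolist(),ce[j].round(1),'mean',q.mean(0).round(0),'min',np.percentile(q,3,0).round(0),'max',np.percentile(q,97,0).round(0))
E
```

```text
scene rack blue [282, 192, 8, 16, 109] [285.8 199.7] mean [557. 121. 105.] min [510. 105.  90.] max [581. 134. 121.]
scene rack white [273, 200, 27, 14, 254] [286.9 208. ] mean [574. 128.  84.] min [507.  77.  46.] max [609. 168. 101.]
scene cr white [192, 177, 39, 28, 503] [211.4 190.3] mean [ 489. -164.   23.] min [ 446. -221.   14.] max [ 545. -110.   37.]
scene cr yellow [203, 170, 30, 14, 157] [217.6 176.2] mean [ 435. -153.   45.] min [ 415. -206.   39.] max [ 455. -102.   51.]
scene cr orange [194, 194, 14, 6, 25] [199.8 197. ] mean [ 558. -185.   57.] min [ 551. -208.   50.] max [ 567. -161.   64.]
scene cr green [175, 169, 57, 51, 381] [200.3 202.3] mean [ 542. -193.   10.] min [ 390. -274.    2.] max [602. -98.  19.]
scene cr green [228, 180, 15, 18, 77] [236.5 187.4] mean [447. -80.  11.] min [415. -97.   5.] max [492. -65.  19.]
top rack blue [236, 184, 11, 23, 156] [240.6 194.9] mean [539. 114. 104.] min [507. 100.  87.] max [572. 127. 120.]
top rack black [197, 191, 11, 23, 130] [202.2 201.9] mean [515. 240. 102.] min [483. 226.  84.] max [548. 254. 119.]
top cr white [311, 196, 31, 33, 681] [325.7 212. ] mean [ 492. -176.   20.] min [ 447. -218.   15.] max [ 537. -133.   25.]
top cr orange [323, 191, 16, 9, 83] [330.3 194.8] mean [ 547. -186.   57.] min [ 536. -209.   45.] max [ 560. -165.   63.]
top cr green [295, 181, 63, 67, 711] [328.9 216.6] mean [ 477. -188.   11.] min [ 378. -277.    5.] max [594. -77.  19.]
```

View pics/crop.png

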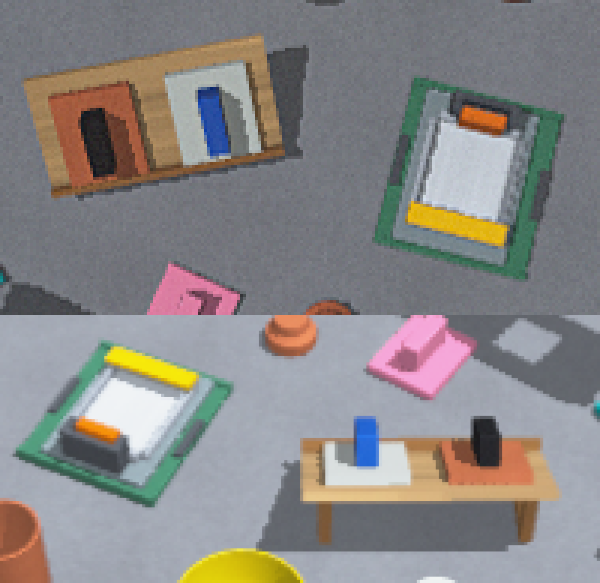

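The crop confirms it: the white plate with the blue grip is at crop (212,122), its low end and ledge towards the robot, next to the terracotta/black one (95,143). The cradle's lip faces the robot. The mould can therefore keep its tipped attitude and only needs yawing. Next I'll plan a hover along the mould's normal and get the wrist camera's offset.

```bash
cat >> h.py <<'E'
def pose(yaw,tilt,p):
    "tool pose for mould x axis at yaw, tipped by tilt (deg, -x end low); p TCP"
    M=R.from_euler('ZY',[yaw,-tilt],degrees=True).as_matrix()
    return np.c_[-M[:,0],M[:,1],-M[:,2]],np.array(p,float)
def cur():
    o=r.observe(); return R.from_rotvec(o['tool_rot']).as_matrix(),np.array(o['position'])
def plan(a,b,n):
    "equal rows (tool twist) from pose a to b"
    w=R.from_matrix(a[0].T@b[0]).as_rotvec(); S=np.zeros((3,3))
    for k in range(n): S+=a[0]@R.from_rotvec(w*k/n).as_matrix()
    t=np.linalg.solve(S,b[1]-a[1])
    print(n,'rows t',(t/50).round(3),'w',(np.degrees(w)/n/4).round(3))
E
python3 - <<'E'
from h import *
c=cap('wrist'); Rt,p=cur()
print('cam in tool',(Rt.T@(c['origin']-p)).round(1),(Rt.T@c['rotation']).round(3).tolist(),c['intrinsics'][0,0])
print(Rt.round(3).tolist())
A=(Rt,p); B=(Rt,np.array([261,330,300.]))
g=np.array([544,115,97.]); T=pose(9.2,30,[0,0,0])[0]
H=(T,g-150*T[:,2]); print('hover',H[1],T[:,2])
plan(A,B,7); plan(B,H,16)
E
```

```text
cam in tool [ 6.560e+01  1.000e-01 -1.312e+02] [[-0.0, -0.965, -0.261], [1.0, 0.0, -0.001], [0.001, -0.261, 0.965]] 264.9127923355451
[[-0.916, 0.402, -0.001], [0.402, 0.916, -0.001], [0.0, -0.002, -1.0]]
hover [469.96478012 103.00891092 226.90381057] [ 0.49356813  0.07994059 -0.8660254 ]
7 rows t [-0.304 -0.693 -0.166] w [0. 0. 0.]
16 rows t [-0.277 -0.251  0.158] w [-0.136 -0.456 -0.502]
```

step_arm --rows '[{"fingers":60,"tx":-0.3,"ty":-0.7,"tz":-0.17},{"fingers":60,"tx":-0.3,"ty":-0.7,"tz":-0.17},{"fingers":60,"tx":-0.3,"ty":-0.7,"tz":-0.17},{"fingers":60,"tx":-0.3,"ty":-0.7,"tz":-0.17},{"fingers":60,"tx":-0.3,"ty":-0.7,"tz":-0.17},{"fingers":60,"tx":-0.3,"ty":-0.7,"tz":-0.17},{"fingers":60,"tx":-0.3,"ty":-0.7,"tz":-0.17}]'

```text
invalid input at $.rows[0]: expected keys fingers, tx, ty, tz, wx, wy, wz
```

step_arm --rows '[{"tx":-0.28,"ty":-0.25,"tz":0.16,"wx":-0.14,"wy":-0.46,"wz":-0.5},{"tx":-0.28,"ty":-0.25,"tz":0.16,"wx":-0.14,"wy":-0.46,"wz":-0.5},{"tx":-0.28,"ty":-0.25,"tz":0.16,"wx":-0.14,"wy":-0.46,"wz":-0.5},{"tx":-0.28,"ty":-0.25,"tz":0.16,"wx":-0.14,"wy":-0.46,"wz":-0.5},{"tx":-0.28,"ty":-0.25,"tz":0.16,"wx":-0.14,"wy":-0.46,"wz":-0.5},{"tx":-0.28,"ty":-0.25,"tz":0.16,"wx":-0.14,"wy":-0.46,"wz":-0.5},{"tx":-0.28,"ty":-0.25,"tz":0.16,"wx":-0.14,"wy":-0.46,"wz":-0.5},{"tx":-0.28,"ty":-0.25,"tz":0.16,"wx":-0.14,"wy":-0.46,"wz":-0.5}]'

```text
invalid input at $.rows[0]: expected keys fingers, tx, ty, tz, wx, wy, wz
```

step_arm --rows '[{"tx":-0.28,"ty":-0.25,"tz":0.16,"wx":-0.14,"wy":-0.46,"wz":-0.5},{"tx":-0.28,"ty":-0.25,"tz":0.16,"wx":-0.14,"wy":-0.46,"wz":-0.5},{"tx":-0.28,"ty":-0.25,"tz":0.16,"wx":-0.14,"wy":-0.46,"wz":-0.5},{"tx":-0.28,"ty":-0.25,"tz":0.16,"wx":-0.14,"wy":-0.46,"wz":-0.5},{"tx":-0.28,"ty":-0.25,"tz":0.16,"wx":-0.14,"wy":-0.46,"wz":-0.5},{"tx":-0.28,"ty":-0.25,"tz":0.16,"wx":-0.14,"wy":-0.46,"wz":-0.5},{"tx":-0.28,"ty":-0.25,"tz":0.16,"wx":-0.14,"wy":-0.46,"wz":-0.5},{"tx":-0.28,"ty":-0.25,"tz":0.16,"wx":-0.14,"wy":-0.46,"wz":-0.5}]'

```text
invalid input at $.rows[0]: expected keys fingers, tx, ty, tz, wx, wy, wz
```

```bash
python3 - <<'E'
from h import *
c=cap('wrist'); Rt,p=cur(); print(p,Rt.round(3).tolist(), r.observe()['time'])
save(c,'w1.png'); np.save('w1.npy',c,allow_pickle=True)
hsv=cv2.cvtColor(c['pixels'],cv2.COLOR_RGB2HSV);P=pts(c)
for k,lo,hi in(('blue',(105,120,40),(130,255,255)),('white',(0,0,170),(180,40,255))):
    m=cv2.inRange(hsv,lo,hi); nn,l,st,ce=cv2.connectedComponentsWithStats(m)
    for j in range(1,nn):
        if st[j,4]>300: q=P[(l==j)&(c['depth']>0)]; print(k,st[j],q.mean(0).round(1),q.min(0).round(),q.max(0).round())
E
```

```text
[261.18978971 594.80989467 241.51573132] [[-0.916, 0.402, -0.001], [0.402, 0.916, -0.001], [0.0, -0.001, -1.0]] 0.2
white [ 399  228   86   69 2813] [1179.3 1219.2 -750.6] [ 491.  749. -760.] [1480. 1374.   -2.]
```

View pics/w1.png

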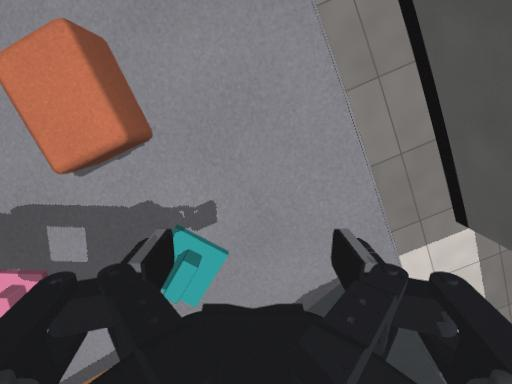

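The rows were refused because every key is required, so the arm did not move. The picture shows the start pose, with the turquoise decoy at (195,265). I'll send the rows again in full.

step_arm --rows '[{"fingers":60,"tx":-0.3,"ty":-0.7,"tz":-0.17,"wx":0,"wy":0,"wz":0},{"fingers":60,"tx":-0.3,"ty":-0.7,"tz":-0.17,"wx":0,"wy":0,"wz":0},{"fingers":60,"tx":-0.3,"ty":-0.7,"tz":-0.17,"wx":0,"wy":0,"wz":0},{"fingers":60,"tx":-0.3,"ty":-0.7,"tz":-0.17,"wx":0,"wy":0,"wz":0},{"fingers":60,"tx":-0.3,"ty":-0.7,"tz":-0.17,"wx":0,"wy":0,"wz":0},{"fingers":60,"tx":-0.3,"ty":-0.7,"tz":-0.17,"wx":0,"wy":0,"wz":0},{"fingers":60,"tx":-0.3,"ty":-0.7,"tz":-0.17,"wx":0,"wy":0,"wz":0}]'

```text
time: 0.9
position: [258.6, 327.0, 301.9]
tool_rot: [0.645, 3.075, -0.0]
ft_force: [0.3, -0.2, 0.3]
width: 59.8
grip_force: 0.0
```

step_arm --rows '[{"fingers":60,"tx":-0.28,"ty":-0.25,"tz":0.16,"wx":-0.14,"wy":-0.46,"wz":-0.5},{"fingers":60,"tx":-0.28,"ty":-0.25,"tz":0.16,"wx":-0.14,"wy":-0.46,"wz":-0.5},{"fingers":60,"tx":-0.28,"ty":-0.25,"tz":0.16,"wx":-0.14,"wy":-0.46,"wz":-0.5},{"fingers":60,"tx":-0.28,"ty":-0.25,"tz":0.16,"wx":-0.14,"wy":-0.46,"wz":-0.5},{"fingers":60,"tx":-0.28,"ty":-0.25,"tz":0.16,"wx":-0.14,"wy":-0.46,"wz":-0.5},{"fingers":60,"tx":-0.28,"ty":-0.25,"tz":0.16,"wx":-0.14,"wy":-0.46,"wz":-0.5},{"fingers":60,"tx":-0.28,"ty":-0.25,"tz":0.16,"wx":-0.14,"wy":-0.46,"wz":-0.5},{"fingers":60,"tx":-0.28,"ty":-0.25,"tz":0.16,"wx":-0.14,"wy":-0.46,"wz":-0.5}]'

```text
time: 1.7
position: [344.1, 200.2, 248.4]
tool_rot: [0.188, 2.867, 0.034]
ft_force: [-0.4, 0.5, 0.7]
width: 60.3
grip_force: 0.0
```

step_arm --rows '[{"fingers":60,"tx":-0.28,"ty":-0.25,"tz":0.16,"wx":-0.14,"wy":-0.46,"wz":-0.5},{"fingers":60,"tx":-0.28,"ty":-0.25,"tz":0.16,"wx":-0.14,"wy":-0.46,"wz":-0.5},{"fingers":60,"tx":-0.28,"ty":-0.25,"tz":0.16,"wx":-0.14,"wy":-0.46,"wz":-0.5},{"fingers":60,"tx":-0.28,"ty":-0.25,"tz":0.16,"wx":-0.14,"wy":-0.46,"wz":-0.5},{"fingers":60,"tx":-0.28,"ty":-0.25,"tz":0.16,"wx":-0.14,"wy":-0.46,"wz":-0.5},{"fingers":60,"tx":-0.28,"ty":-0.25,"tz":0.16,"wx":-0.14,"wy":-0.46,"wz":-0.5},{"fingers":60,"tx":-0.28,"ty":-0.25,"tz":0.16,"wx":-0.14,"wy":-0.46,"wz":-0.5},{"fingers":60,"tx":-0.28,"ty":-0.25,"tz":0.16,"wx":-0.14,"wy":-0.46,"wz":-0.5}]'

```text
time: 2.5
position: [471.2, 101.2, 227.8]
tool_rot: [-0.208, 2.604, 0.062]
ft_force: [-0.0, 0.6, 0.2]
width: 59.9
grip_force: 0.0
```

```bash
python3 - <<'E'
from h import *
c=cap('wrist'); Rt,p=cur(); print(p,Rt.round(3).tolist(), r.observe()['time'])
save(c,'w1.png'); np.save('w1.npy',c,allow_pickle=True)
hsv=cv2.cvtColor(c['pixels'],cv2.COLOR_RGB2HSV);P=pts(c)
for k,lo,hi in(('blue',(105,120,40),(130,255,255)),('white',(0,0,170),(180,40,255))):
    m=cv2.inRange(hsv,lo,hi); nn,l,st,ce=cv2.connectedComponentsWithStats(m)
    for j in range(1,nn):
        if st[j,4]>300: q=P[(l==j)&(c['depth']>0)]; print(k,st[j],q.mean(0).round(1),q.min(0).round(),q.max(0).round())
E
```

```text
[472.18674435  99.87429324 227.37357072] [[-0.851, -0.159, 0.5], [-0.136, 0.987, 0.083], [-0.507, 0.003, -0.862]] 2.55
blue [ 243  137   24   68 1467] [529.8 113.8 101.3] [501.  98.  69.] [564. 130. 120.]
blue [364 247  69  31 913] [755.9 429.4  50.4] [425. 139.  -1.] [842. 527. 266.]
white [   0   34   54   91 3329] [ 502.8 -148.    22.3] [ 454. -192.   17.] [ 554. -108.   45.]
white [ 214  117   81   95 4249] [549.  123.6  71.8] [493.  65.  33.] [612. 171. 100.]
white [ 34 256  26  36 372] [1889.2 -873.2 -399.2] [1879. -950. -481.] [1900. -796. -273.]
white [279 256  31  18 426] [737.8 215.7  89.2] [707. 190.  -1.] [939. 270.  91.]
white [224 271  40  36 810] [1890.4  269.1 -375.1] [1877.  159. -485.] [1901.  396. -268.]
```

View pics/w1.png

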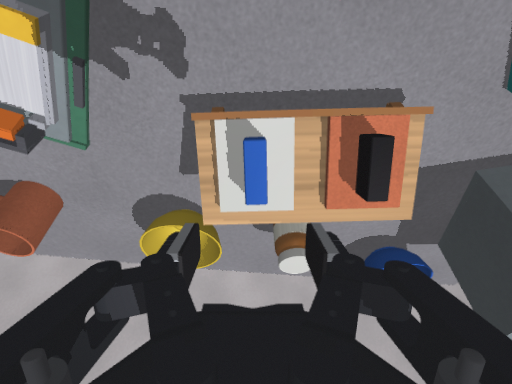

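This shows the white mould with the blue bar at (256,170), and the terracotta one at (370,165). The cradle is at the left edge, with the lip at (18,25), the pocket at (20,75) and the catch at (8,123). Next I'll fit the plate plane and rectangle.

```bash
cat >> h.py <<'E'
def mask(c,lo,hi,box):
    m=cv2.inRange(cv2.cvtColor(c['pixels'],cv2.COLOR_RGB2HSV),lo,hi); z=np.zeros_like(m); x0,y0,x1,y1=box; z[y0:y1,x0:x1]=m[y0:y1,x0:x1]
    nn,l,st,_=cv2.connectedComponentsWithStats(z); return (l==1+st[1:,4].argmax())
def plane(q):
    for _ in range(4):
        m=np.median(q,0) if _==0 else q.mean(0); n=np.linalg.svd(q-m,full_matrices=False)[2][2]; n*=np.sign(n[2]); d=(q-m)@n; q=q[abs(d)<max(2*np.median(abs(d)),.5)]
    return q.mean(0),n
def rect(c,m,p0,n):
    "min-area rectangle of mask's rays cast on plane p0,n -> centre, (long, short), long axis"
    cn=max(cv2.findContours(m.astype(np.uint8),0,1)[0],key=cv2.contourArea).reshape(-1,2)
    d=ray(c,cn); P=c['origin']+d*(((p0-c['origin'])@n)/(d@n))[:,None]
    y=np.cross(n,[1,0,0]);y/=np.linalg.norm(y);x=np.cross(y,n)
    (u,v),(w,h),a=cv2.minAreaRect(np.c_[(P-p0)@x,(P-p0)@y].astype(np.float32)); a=np.radians(a)
    if h>w: w,h,a=h,w,a+np.pi/2
    ax=np.cos(a)*x+np.sin(a)*y; ax*=np.sign(ax[0]); return p0+u*x+v*y,(w,h),ax
E
python3 - <<'E'
from h import *
c=np.load('w1.npy',allow_pickle=True).item(); P=pts(c)
box=(190,100,310,225)
w=mask(c,(0,0,150),(180,45,255),box); b=mask(c,(105,120,40),(130,255,255),box)
er=lambda m:cv2.erode(m.astype(np.uint8),np.ones((3,3)))>0
p0,n=plane(P[er(w)]); print('plate',p0,n,'tilt',np.degrees(np.arccos(n[2])),'yaw',np.degrees(np.arctan2(-n[1],-n[0])))
hull=np.zeros_like(w,np.uint8); cv2.fillPoly(hull,[cv2.convexHull(np.argwhere(w|b)[:,::-1].astype(np.int32))],1)
ctr,s,ax=rect(c,hull,p0,n); print('plate rect',ctr,s,ax,'yaw',np.degrees(np.arctan2(ax[1],ax[0])))
hb=(P-p0)@n; q=P[er(b)&(hb>30)&(hb<42)]; print('bar top h',np.median((q-p0)@n),len(q))
top=b&(hb>30)
# crisp: rays of blue top on its plane
pb=p0+n*np.median((q-p0)@n); cb,sb,ab=rect(c,top,pb,n); print('bar rect',cb,sb,ab,'yaw',np.degrees(np.arctan2(ab[1],ab[0])))
print('grip from plate',ctr+28*n,'from bar',cb-8*n)
# two-view check with top camera: triangulate bar centroid
t=np.load('top.npy',allow_pickle=True).item(); t['rotation']=R.from_rotvec(t['rotation']).as_matrix()
bt=mask(t,(105,120,60),(130,255,255),(175,160,270,225)); ct=np.argwhere(bt).mean(0)[::-1]; cw=np.argwhere(b).mean(0)[::-1]
d1=ray(c,cw)[0];d2=ray(t,ct)[0]; A=np.c_[d1,-d2]; k=np.linalg.lstsq(A,t['origin']-c['origin'],rcond=None)[0]; a1=c['origin']+k[0]*d1;a2=t['origin']+k[1]*d2; print('triang',(a1+a2)/2,'gap',np.linalg.norm(a1-a2))
E
```

```text
plate [548.64132422 126.26052742  72.03974943] [-0.48597826 -0.09019855  0.86930394] tilt 29.62214619539444 yaw 10.51456711420849
plate rect [549.55907635 117.55352299  71.64937776] (111.54937744140625, 91.27738952636719) [0.85289434 0.16817742 0.4942546 ] yaw 11.15472931245311
bar top h 35.916406508443494 1285
bar rect [531.03942811 113.9843196  102.24204123] (69.80477142333984, 23.00843620300293) [0.85303025 0.16747692 0.4942579 ] yaw 11.107698795249622
grip from plate [535.95168495 115.02796346  95.9898882 ] from bar [534.92725422 114.70590804  95.28760968]
triang [540.52246197 115.29195088  88.50312694] gap 0.8121846596032539
```

```bash
python3 - <<'E'
from h import *
g=np.array([535.4,114.9,95.6]); T,_=pose(11.1,30,[0,0,0]); z=T[:,2]
A=cur(); B=(T,g-52*z); G=(T,g+8*z); plan(A,B,5); plan(B,G,5); print(B[1],G[1])
E
```

```text
5 rows t [0.041 0.013 0.378] w [-0.042  0.023 -0.088]
5 rows t [0.   0.   0.24] w [0. 0. 0.]
[509.88639074 109.89442887 140.633321  ] [539.32517066 115.67008787  88.67179677]
```

step_arm --rows '[{"fingers":60,"tx":0.04,"ty":0.01,"tz":0.38,"wx":-0.04,"wy":0.02,"wz":-0.09},{"fingers":60,"tx":0.04,"ty":0.01,"tz":0.38,"wx":-0.04,"wy":0.02,"wz":-0.09},{"fingers":60,"tx":0.04,"ty":0.01,"tz":0.38,"wx":-0.04,"wy":0.02,"wz":-0.09},{"fingers":60,"tx":0.04,"ty":0.01,"tz":0.38,"wx":-0.04,"wy":0.02,"wz":-0.09},{"fingers":60,"tx":0.04,"ty":0.01,"tz":0.38,"wx":-0.04,"wy":0.02,"wz":-0.09},{"fingers":60,"tx":0,"ty":0,"tz":0,"wx":0,"wy":0,"wz":0}]'

```text
time: 3.15
position: [507.1, 111.5, 137.6]
tool_rot: [-0.253, 2.615, 0.07]
ft_force: [0.1, 0.6, -0.0]
width: 60.1
grip_force: 0.0
```

```bash
python3 - <<'E'
from h import *
g=np.array([535.4,114.9,95.6]); T,_=pose(11.1,30,[0,0,0]); z=T[:,2]
A=cur(); print(A[1]); plan(A,(T,g+8*z),5)
E
```

```text
[507.12581163 111.46170697 137.6359945 ]
5 rows t [-0.015 -0.009  0.234] w [ 0.005 -0.02  -0.003]
```

step_arm --rows '[{"fingers":60,"tx":-0.02,"ty":-0.01,"tz":0.23,"wx":0,"wy":-0.02,"wz":0},{"fingers":60,"tx":-0.02,"ty":-0.01,"tz":0.23,"wx":0,"wy":-0.02,"wz":0},{"fingers":60,"tx":-0.01,"ty":-0.01,"tz":0.23,"wx":0,"wy":-0.02,"wz":0},{"fingers":60,"tx":-0.01,"ty":-0.01,"tz":0.24,"wx":0,"wy":-0.02,"wz":0},{"fingers":60,"tx":-0.01,"ty":-0.01,"tz":0.24,"wx":0,"wy":-0.02,"wz":0},{"fingers":60,"tx":0,"ty":0,"tz":0,"wx":0,"wy":0,"wz":0}]'

```text
time: 3.75
position: [540.7, 115.3, 91.6]
tool_rot: [-0.252, 2.603, 0.07]
ft_force: [-0.1, -0.6, -0.1]
width: 60.3
grip_force: 0.0
```

```bash
python3 - <<'E'
from h import *
g=np.array([535.4,114.9,95.6]); T,_=pose(11.1,30,[0,0,0]); z=T[:,2]
A=cur(); print(A[1]); plan(A,(T,g+8*z),1)
c=cap('wrist'); save(c,'w2.png')
E
```

```text
[540.66578391 115.30544924  91.62792112]
1 rows t [0.051 0.012 0.039] w [ 0.018  0.064 -0.012]
```

View pics/w2.png

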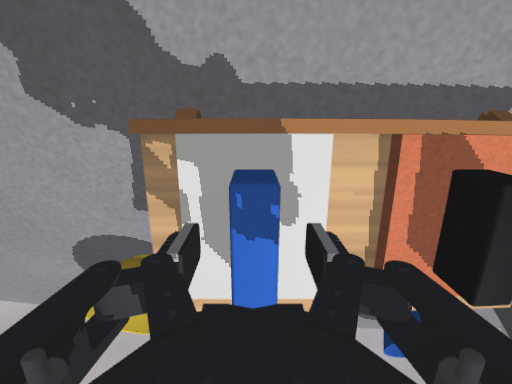

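The bar at (255,240) is centred between the pads (182 and 325, middle 254) and square. I'll make a small correction and close.

step_arm --rows '[{"fingers":60,"tx":0.05,"ty":0.01,"tz":0.04,"wx":0.02,"wy":0.06,"wz":0},{"fingers":10,"tx":0,"ty":0,"tz":0,"wx":0,"wy":0,"wz":0},{"fingers":10,"tx":0,"ty":0,"tz":0,"wx":0,"wy":0,"wz":0},{"fingers":10,"tx":0,"ty":0,"tz":0,"wx":0,"wy":0,"wz":0},{"fingers":10,"tx":0,"ty":0,"tz":0,"wx":0,"wy":0,"wz":0},{"fingers":10,"tx":0,"ty":0,"tz":0,"wx":0,"wy":0,"wz":0},{"fingers":10,"tx":0,"ty":0,"tz":0,"wx":0,"wy":0,"wz":0}]' --squeeze 80

```text
time: 4.5
position: [539.9, 115.6, 89.9]
tool_rot: [-0.253, 2.605, 0.068]
ft_force: [-6.6, -0.9, 5.9]
width: 22.8
grip_force: 79.4
```

```bash
python3 - <<'E'
from h import *
A=cur(); print(A[1],A[0].round(3).tolist()); o=r.observe(); print(o['width'],o['grip_force'],o['ft_force'])
E
```

```text
[539.85869983 115.56318283  89.92920374] [[-0.849, -0.192, 0.493], [-0.166, 0.981, 0.096], [-0.502, 0.0, -0.865]]
22.762805120333443 79.3772542476654 [-6.57358202 -0.86896454  5.93850744]
```

Gripped at 80 N, width 22.8. I'll lift along the mould's normal, then carry it past the cradle to look at the pocket.

```bash
python3 - <<'E'
from h import *
A=cur(); B=(A[0],A[1]-70*A[0][:,2]); plan(A,B,5)
V=pose(-15,0,[618,-213,345]); plan(B,V,14)
E
```

```text
5 rows t [ 0.   -0.   -0.28] w [0. 0. 0.]
14 rows t [-0.247 -0.449 -0.231] w [0.122 0.529 0.455]
```

step_arm --rows '[{"fingers":10,"tx":0,"ty":0,"tz":-0.2,"wx":0,"wy":0,"wz":0},{"fingers":10,"tx":0,"ty":0,"tz":-0.3,"wx":0,"wy":0,"wz":0},{"fingers":10,"tx":0,"ty":0,"tz":-0.3,"wx":0,"wy":0,"wz":0},{"fingers":10,"tx":0,"ty":0,"tz":-0.3,"wx":0,"wy":0,"wz":0},{"fingers":10,"tx":0,"ty":0,"tz":-0.3,"wx":0,"wy":0,"wz":0}]'

```text
time: 5.0
position: [503.5, 108.4, 148.8]
tool_rot: [-0.253, 2.609, 0.068]
ft_force: [-0.2, 0.2, -3.9]
width: 23.0
grip_force: 79.7
```

step_arm --rows '[{"fingers":10,"tx":-0.25,"ty":-0.45,"tz":-0.23,"wx":0.12,"wy":0.53,"wz":0.455},{"fingers":10,"tx":-0.25,"ty":-0.45,"tz":-0.23,"wx":0.12,"wy":0.53,"wz":0.455},{"fingers":10,"tx":-0.25,"ty":-0.45,"tz":-0.23,"wx":0.12,"wy":0.53,"wz":0.455},{"fingers":10,"tx":-0.25,"ty":-0.45,"tz":-0.23,"wx":0.12,"wy":0.53,"wz":0.455},{"fingers":10,"tx":-0.25,"ty":-0.45,"tz":-0.23,"wx":0.12,"wy":0.53,"wz":0.455},{"fingers":10,"tx":-0.25,"ty":-0.45,"tz":-0.23,"wx":0.12,"wy":0.53,"wz":0.455},{"fingers":10,"tx":-0.25,"ty":-0.45,"tz":-0.23,"wx":0.12,"wy":0.53,"wz":0.455}]'

```text
time: 5.7
position: [567.0, -46.4, 255.1]
tool_rot: [0.057, 2.882, 0.038]
ft_force: [0.0, 0.4, -4.4]
width: 22.6
grip_force: 79.7
```

step_arm --rows '[{"fingers":10,"tx":-0.25,"ty":-0.45,"tz":-0.23,"wx":0.12,"wy":0.53,"wz":0.455},{"fingers":10,"tx":-0.25,"ty":-0.45,"tz":-0.23,"wx":0.12,"wy":0.53,"wz":0.455},{"fingers":10,"tx":-0.25,"ty":-0.45,"tz":-0.23,"wx":0.12,"wy":0.53,"wz":0.455},{"fingers":10,"tx":-0.25,"ty":-0.45,"tz":-0.23,"wx":0.12,"wy":0.53,"wz":0.455},{"fingers":10,"tx":-0.25,"ty":-0.45,"tz":-0.23,"wx":0.12,"wy":0.53,"wz":0.455},{"fingers":10,"tx":-0.25,"ty":-0.45,"tz":-0.23,"wx":0.12,"wy":0.53,"wz":0.455},{"fingers":10,"tx":-0.25,"ty":-0.45,"tz":-0.23,"wx":0.12,"wy":0.53,"wz":0.455},{"fingers":10,"tx":0,"ty":0,"tz":0,"wx":0,"wy":0,"wz":0}]'

```text
time: 6.5
position: [621.2, -216.6, 344.7]
tool_rot: [-0.415, -3.113, -0.001]
ft_force: [1.0, 0.7, -3.8]
width: 22.5
grip_force: 79.8
```

```bash
python3 - <<'E'
from h import *
c=cap('wrist'); A=cur(); print(A[1],A[0].round(3).tolist())
save(c,'w3.png'); np.save('w3.npy',c,allow_pickle=True)
E
```

```text
[ 620.59497105 -214.94797129  343.76538898] [[-0.966, 0.26, -0.002], [0.26, 0.966, 0.002], [0.002, 0.002, -1.0]]
```

View pics/w3.png

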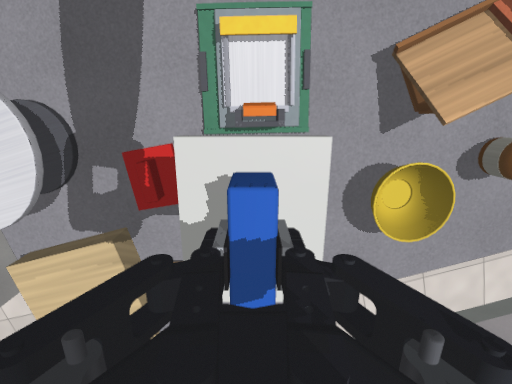

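The cradle is fully visible: base corners near (200,5), (310,3), (308,133) and (203,135), lip (258,25), pocket (257,73) and catch (260,110). The held mould's near edge runs from (175,137) to (331,137). Next I'll measure both.

```bash
python3 - <<'E'
from h import *
c=np.load('w3.npy',allow_pickle=True).item(); P=pts(c); Rt,p=cur()
er=lambda m:cv2.erode(m.astype(np.uint8),np.ones((3,3)))>0
deg=lambda a:np.degrees(np.arctan2(a[1],a[0]))
box=(190,0,320,136)
for k,lo,hi in(('lip',(22,120,100),(36,255,255)),('orange',(3,150,100),(16,255,255)),('floor',(0,0,185),(180,30,255)),('green',(60,60,20),(95,255,200))):
    m=mask(c,lo,hi,box); q=P[er(m)] if er(m).sum()>20 else P[m]; z=np.median(q[:,2])
    ct,s,ax=rect(c,m,np.array([0,0,z]),np.array([0,0,1.])); print(k,'z',z,np.percentile(q[:,2],[5,95]).round(1),'c',ct.round(1),'size',np.round(s,1),'axis',deg(ax).round(2), deg(ax)-90)
# profile in cradle frame across pocket, using depth
yaw=-15;xc=np.array([np.cos(np.radians(yaw)),np.sin(np.radians(yaw)),0]);yc=np.array([-xc[1],xc[0],0])
o=np.array([488,-178,0.])
Q=P[0:136,180:330].reshape(-1,3);u=(Q-o)@xc;v=(Q-o)@yc
for lo,hi in((-30,0),(0,30)):
    s=(u>lo)&(u<hi)
    print('profile u',lo,hi,[(b,round(float(np.median(Q[s&(abs(v-b)<1.5),2])),0)) for b in range(-96,97,3) if (s&(abs(v-b)<1.5)).any()])
s=(abs(v)<30); print('x profile',[(b,round(float(np.median(Q[s&(abs(u-b)<1.5),2])),0)) for b in range(-105,115,3) if (s&(abs(u-b)<1.5)).any()])
# held mould
m=mask(c,(0,0,120),(180,45,255),(165,130,340,265)); p0,n=plane(P[er(m)]); print('held plane in tool',((p0-p)@Rt).round(1),(n@Rt).round(3))
b=mask(c,(105,120,30),(130,255,255),(215,165,290,310))
ed=[]
for col in list(range(185,225,4))+list(range(285,325,4)):
    ed.append((col,np.argmax(m[:,col])))
ed=np.array(ed); d=ray(c,ed); E=c['origin']+d*(((p0-c['origin'])@n)/(d@n))[:,None]; E=(E-p)@Rt; f=np.polyfit(E[:,1],E[:,0],1); print('near edge tool x at y=0',f[1],'angle',np.degrees(np.arctan(f[0])))
for side in(0,1):
    ed=np.array([(np.flatnonzero(m[rw])[[0,-1][side]],rw) for rw in range(142,190,4)]); d=ray(c,ed); E=c['origin']+d*(((p0-c['origin'])@n)/(d@n))[:,None]; E=(E-p)@Rt; f=np.polyfit(E[:,0],E[:,1],1); print('side',E[:,1].mean().round(2),np.degrees(np.arctan(f[0])).round(2))
E
```

```text
lip z 44.731980399848226 [43.2 46.3] c [ 431.6 -157.    44.7] size [112.   24.1] axis 76.1 -13.899551391601562
orange z 59.591814499950175 [49.6 61.1] c [ 548.4 -185.8   59.6] size [50.1 17.5] axis 74.84 -15.15826416015625
floor z 20.059490692894116 [18.6 21.6] c [ 498.6 -172.9   20.1] size [108.1  95.9] axis -14.33 -104.33113861083986
green z 10.274581127235109 [ 8.5 14.5] c [ 485.9 -176.1   10.3] size [201.8 179.8] axis -13.93 -103.92576599121094
profile u -30 0 [(-96, -0.0), (-93, -0.0), (-90, 1.0), (-87, 16.0), (-84, 16.0), (-81, 16.0), (-78, 12.0), (-75, 10.0), (-72, 10.0), (-69, 9.0), (-66, 10.0), (-63, 10.0), (-60, 19.0), (-57, 19.0), (-54, 20.0), (-51, 21.0), (-48, 30.0), (-45, 34.0), (-42, 33.0), (-39, 20.0), (-36, 20.0), (-33, 20.0), (-30, 20.0), (-27, 20.0), (-24, 20.0), (-21, 20.0), (-18, 20.0), (-15, 20.0), (-12, 20.0), (-9, 20.0), (-6, 21.0), (-3, 20.0), (0, 20.0), (3, 20.0), (6, 20.0), (9, 20.0), (12, 20.0), (15, 20.0), (18, 20.0), (21, 20.0), (24, 20.0), (27, 20.0), (30, 20.0), (33, 20.0), (36, 20.0), (39, 20.0), (42, 20.0), (45, 20.0), (48, 20.0), (51, 20.0), (54, 31
[... 1298 characters left out ...]
0.0), (-27, 20.0), (-24, 20.0), (-21, 20.0), (-18, 20.0), (-15, 20.0), (-12, 20.0), (-9, 20.0), (-6, 20.0), (-3, 20.0), (0, 20.0), (3, 20.0), (6, 20.0), (9, 20.0), (12, 20.0), (15, 20.0), (18, 20.0), (21, 20.0), (24, 20.0), (27, 20.0), (30, 20.0), (33, 20.0), (36, 20.0), (39, 20.0), (42, 20.0), (45, 20.0), (48, 20.0), (51, 41.0), (54, 52.0), (57, 59.0), (60, 60.0), (63, 60.0), (66, 60.0), (69, 60.0), (72, 476.0), (75, 20.0), (78, 22.0), (81, 60.0), (84, 61.0), (87, 60.0), (90, 13.0), (93, 13.0), (96, 14.0), (99, -1.0), (102, -0.0)]
held plane in tool [28.1 -3.5 36.8] [-0.893  0.099 -0.438]
near edge tool x at y=0 58.97670938975759 angle -0.15817415117152378
side -41.86 27.88
side 56.0 -37.91
```

```bash
cat > held.py <<'E'
from h import *
def held(c,Rt,p):
    P=(pts(c)-p)@Rt; m=(cv2.inRange(cv2.cvtColor(c['pixels'],cv2.COLOR_RGB2HSV),(0,0,60),(180,60,255))>0)&(abs(P[...,2]-20)<20)&(abs(P[...,0])<75)&(abs(P[...,1])<60)
    nn,l,st,_=cv2.connectedComponentsWithStats(m.astype(np.uint8)); m=l==1+st[1:,4].argmax()
    q=P[cv2.erode(m.astype(np.uint8),np.ones((5,5)))>0]; p0,n=plane(q); n=n*np.sign(-n[2]); print('held plane z at 0:',(p0@n/n[2]).round(2),'n',n.round(4),len(q))
    def fit(px,i,j):
        d=ray(c,px)@Rt; o=(c['origin']-p)@Rt; E=o+d*(((p0-o)@n)/(d@n))[:,None]
        f=np.polyfit(E[:,j],E[:,i],1); k=abs(E[:,i]-np.polyval(f,E[:,j]))<1.5; f=np.polyfit(E[k,j],E[k,i],1); return round(f[1],2),round(float(np.degrees(np.arctan(f[0]))),2),int(k.sum())
    print('near edge x',fit(np.array([(u,np.argmax(m[:,u])) for u in range(190,318,4)],float)-[0,.5],0,1))
    rows=range(np.argwhere(m)[:,0].min()+4,np.argwhere(m)[:,0].min()+60,4)
    print('left',fit(np.array([(np.flatnonzero(m[v])[0]-.5,v) for v in rows]),1,0),'right',fit(np.array([(np.flatnonzero(m[v])[-1]+.5,v) for v in rows]),1,0))
E
python3 - <<'E'
from held import *
c=np.load('w3.npy',allow_pickle=True).item(); Rt,p=cur(); held(c,Rt,p)
E
```

```text
held plane z at 0: 19.66 n [-0.0011  0.0025 -1.    ] 10010
near edge x (np.float64(55.01), -0.1, 32)
left (np.float64(-46.29), -0.24, 14) right (np.float64(44.28), -0.86, 14)
```

Mould in hand: plate top at tool z 19.7, centred within about 1 mm and square. The pocket centre is about (487.8,-170.4) at yaw -13.9°, with the carriage at about +6 mm and the floor at z 20. Now the tipped approach above the lip gap.

```bash
cat >> h.py <<'E'
YAW=-13.9; PC=np.array([487.8,-170.4]); FZ=20.
def tool(th,Bu,zb,v=0):
    "tool pose with mould tipped th, low bottom corner at u=Bu, zb over the floor"
    T,_=pose(YAW,th,[0,0,0]); y=np.radians(YAW); xc=np.array([np.cos(y),np.sin(y)]);yc=np.array([-xc[1],xc[0]]); t=np.radians(th)
    u=Bu+55*np.cos(t)-31.7*np.sin(t); z=zb+55*np.sin(t)+31.7*np.cos(t)
    return T,np.r_[PC+u*xc+v*yc,FZ+z]
def where():
    "th, yaw, Bu, v, zb from measured tool pose + force in cradle axes"
    o=r.observe();Rt,p=cur(); M=np.c_[-Rt[:,0],Rt[:,1],-Rt[:,2]]; B=p-31.7*M[:,2]-55*M[:,0]
    y=np.radians(YAW);xc=np.array([np.cos(y),np.sin(y)]);yc=np.array([-xc[1],xc[0]]);d=B[:2]-PC;f=o['ft_force']
    print('t',round(o['time'],2),'th',np.degrees(np.arcsin(M[2,0])).round(2),'roll',np.degrees(np.arcsin(M[2,1])).round(2),'yaw',(np.degrees(np.arctan2(M[1,0],M[0,0]))-YAW).round(2),'Bu',(d@xc).round(1),'v',(d@yc).round(1),'zb',(B[2]-FZ).round(1),'F uvz',(f[:2]@xc).round(1),(f[:2]@yc).round(1),f[2].round(1),'tau',o['ft_torque'].round(2),'w',o['width'].round(1))
E
python3 - <<'E'
from h import *
where(); plan(cur(),tool(30,-34,60),12)
E
```

```text
Traceback (most recent call last):
  File "h.py", line 59, in where
    print('t',round(o['time'],2),'th',np.degrees(np.arcsin(M[2,0])).round(2),'roll',np.degrees(np.arcsin(M[2,1])).round(2),'yaw',(np.degrees(np.arctan2(M[1,0],M[0,0]))-YAW).round(2),'Bu',(d@xc).round(1),'v',(d@yc).round(1),'zb',(B[2]-FZ).round(1),'F uvz',(f[:2]@xc).round(1),(f[:2]@yc).round(1),f[2].round(1),'tau',o['ft_torque'].round(2),'w',o['width'].round(1))
                                                                                                                                                                                                                                                                                                                                                       ^^^^^^^^^^^^^^^^
AttributeError: 'float' object has no attribute 'round'
```

```bash
sed -i "s/o\['width'\].round(1)/round(o['width'],1)/" h.py
python3 - <<'E'
from h import *
where(); plan(cur(),tool(30,-34,60),12)
E
```

```text
t 6.55 th -0.14 roll 0.11 yaw -1.19 Bu 84.5 v -10.1 zb 292.2 F uvz 0.1 -0.2 -4.1 tau [-0.    0.05 -0.03] w 22.4
12 rows t [0.316 0.015 0.286] w [-0.004 -0.628 -0.025]
```

step_arm --rows '[{"fingers":10,"tx":0.32,"ty":0.015,"tz":0.29,"wx":0,"wy":-0.63,"wz":-0.025},{"fingers":10,"tx":0.32,"ty":0.015,"tz":0.29,"wx":0,"wy":-0.63,"wz":-0.025},{"fingers":10,"tx":0.32,"ty":0.015,"tz":0.29,"wx":0,"wy":-0.63,"wz":-0.025},{"fingers":10,"tx":0.32,"ty":0.015,"tz":0.29,"wx":0,"wy":-0.63,"wz":-0.025},{"fingers":10,"tx":0.32,"ty":0.015,"tz":0.29,"wx":0,"wy":-0.63,"wz":-0.025},{"fingers":10,"tx":0.32,"ty":0.015,"tz":0.29,"wx":0,"wy":-0.63,"wz":-0.025}]'

```text
time: 7.15
position: [536.9, -185.8, 245.5]
tool_rot: [0.36, 2.859, -0.046]
ft_force: [0.0, -0.5, -4.2]
width: 22.7
grip_force: 79.7
```

step_arm --rows '[{"fingers":10,"tx":0.32,"ty":0.015,"tz":0.29,"wx":0,"wy":-0.63,"wz":-0.025},{"fingers":10,"tx":0.32,"ty":0.015,"tz":0.29,"wx":0,"wy":-0.63,"wz":-0.025},{"fingers":10,"tx":0.32,"ty":0.015,"tz":0.29,"wx":0,"wy":-0.63,"wz":-0.025},{"fingers":10,"tx":0.32,"ty":0.015,"tz":0.29,"wx":0,"wy":-0.63,"wz":-0.025},{"fingers":10,"tx":0.32,"ty":0.015,"tz":0.29,"wx":0,"wy":-0.63,"wz":-0.025},{"fingers":10,"tx":0.32,"ty":0.015,"tz":0.29,"wx":0,"wy":-0.63,"wz":-0.025},{"fingers":10,"tx":0,"ty":0,"tz":0,"wx":0,"wy":0,"wz":0}]'

```text
time: 7.85
position: [478.4, -165.5, 124.3]
tool_rot: [0.316, 2.612, -0.083]
ft_force: [-0.8, 0.6, -4.9]
width: 22.2
grip_force: 79.7
```

```bash
python3 - <<'E'
from h import *
where(); plan(cur(),tool(30,-35,12),4)
E
```

```text
t 7.85 th 29.41 roll 0.0 yaw 0.12 Bu -42.7 v 2.4 zb 49.7 F uvz -1.0 0.4 -4.9 tau [ 0.23  0.67 -0.  ] w 22.2
4 rows t [ 0.061 -0.013  0.18 ] w [ 0.004 -0.037  0.006]
```

step_arm --rows '[{"fingers":10,"tx":-0.13,"ty":-0.05,"tz":0.08,"wx":0,"wy":-0.15,"wz":0},{"fingers":10,"tx":0.13,"ty":0,"tz":0.22,"wx":0,"wy":0,"wz":0},{"fingers":10,"tx":0.13,"ty":0,"tz":0.22,"wx":0,"wy":0,"wz":0},{"fingers":10,"tx":0.12,"ty":0,"tz":0.22,"wx":0,"wy":0,"wz":0},{"fingers":10,"tx":0,"ty":0,"tz":0,"wx":0,"wy":0,"wz":0},{"fingers":10,"tx":0,"ty":0,"tz":0,"wx":0,"wy":0,"wz":0}]'

```text
time: 8.45
position: [491.1, -173.4, 92.5]
tool_rot: [0.313, 2.591, -0.09]
ft_force: [-0.3, -0.1, -3.1]
width: 22.5
grip_force: 79.7
```

```bash
python3 - <<'E'
from h import *
where(); c=cap('wrist'); A=cur(); save(c,'w4.png'); np.save('w4.npy',c,allow_pickle=True); where()
from held import held
held(c,*A)
t=cap('top'); s=cap('scene'); i=np.vstack([cv2.resize(t['pixels'][170:255,290:370],None,fx=3.4,fy=3.4,interpolation=2),cv2.resize(s['pixels'][150:235,170:250],None,fx=3.4,fy=3.4,interpolation=2)])
w=c['pixels']; i=np.hstack([cv2.resize(w,(512,i.shape[0])),i]); cv2.imwrite('pics/m4.png',i[...,::-1]); print(i.shape)
E
```

```text
t 8.45 th 30.64 roll -0.18 yaw 0.16 Bu -27.3 v -2.3 zb 17.2 F uvz -0.2 -0.2 -3.1 tau [ 0.13  0.54 -0.01] w 22.5
t 8.5 th 30.73 roll -0.2 yaw 0.18 Bu -26.7 v -2.5 zb 18.0 F uvz 1.2 0.2 -3.8 tau [0.09 0.53 0.01] w 22.4
held plane z at 0: 21.02 n [ 1.8e-03  7.0e-04 -1.0e+00] 10335
near edge x (np.float64(57.14), 0.0, 32)
left (np.float64(-36.77), -10.7, 13) right (np.float64(30.61), 19.54, 11)
(578, 784, 3)
```

View pics/m4.png

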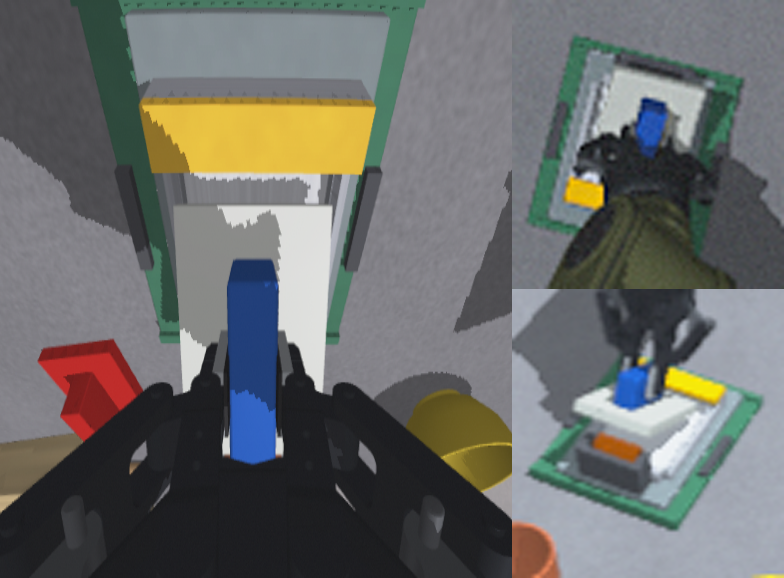

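View: the mould's near edge is at (252,206) between the corners (174 and 331). The lip's front edge is from (150,172) to (362,172), middle 256, so the mould sits about 2 mm towards -v and is otherwise square. I'll measure both relative to each other in this picture.

```bash
cat > rel.py <<'E'
from h import *
def rel(c):
    "mould low top edge vs lip, both in this picture, in cradle axes"
    P=pts(c); y=np.radians(YAW);xc=np.array([np.cos(y),np.sin(y),0]);yc=np.array([-xc[1],xc[0],0]); o=np.r_[PC,FZ]
    Q=np.stack([(P-o)@xc,(P-o)@yc,P[...,2]-FZ],-1)
    hsv=cv2.cvtColor(c['pixels'],cv2.COLOR_RGB2HSV)
    l=(cv2.inRange(hsv,(20,110,60),(38,255,255))>0)&(abs(Q[...,0]+58)<25)&(abs(Q[...,1])<70)
    nn,L,st,_=cv2.connectedComponentsWithStats(l.astype(np.uint8)); l=L==1+st[1:,4].argmax()
    zt=np.percentile(Q[l][:,2],70); ct,s,ax=rect(c,l,np.array([0,0,FZ+zt]),np.array([0,0,1.])); d=ct-o
    print('lip top z',zt.round(1),'u',(d@xc).round(1),'v',(d@yc).round(1),np.round(s,1),'yaw err',(np.degrees(np.arctan2(ax[1],ax[0]))-90-YAW).round(2))
    A=cur(); T=(P-A[1])@A[0]
    m=(cv2.inRange(hsv,(0,0,60),(180,60,255))>0)&(abs(T[...,2]-20)<6)&(abs(T[...,0])<75)&(abs(T[...,1])<60)
    nn,L,st,_=cv2.connectedComponentsWithStats(m.astype(np.uint8)); m=L==1+st[1:,4].argmax()
    r0=np.argwhere(m)[:,0].min(); p0,n=plane(P[cv2.erode(m.astype(np.uint8),np.ones((5,5)))>0])
    cols=np.flatnonzero(m[r0+3]); px=np.array([(u,np.argmax(m[:,u])-.5) for u in range(cols[0]+4,cols[-1]-3,3)]+[(cols[0]-.5,r0+3),(cols[-1]+.5,r0+3)],float)
    dd=ray(c,px); E=c['origin']+dd*(((p0-c['origin'])@n)/(dd@n))[:,None]-o; E=np.c_[E@xc,E@yc,E[:,2]]
    f=np.polyfit(E[:-2,1],E[:-2,0],1); print('edge u',E[:-2,0].mean().round(1),'z',E[:-2,2].mean().round(1),'v mid',E[-2:,1].mean().round(1),'width',np.ptp(E[-2:,1]).round(1),'yaw err',-np.degrees(np.arctan(f[0])).round(2),'tilt',np.degrees(np.arccos(n[2])).round(2))
E
python3 - <<'E'
from rel import *
rel(np.load('w4.npy',allow_pickle=True).item())
where()
E
```

```text
lip top z 25.0 u -59.3 v -0.2 [112.9  26. ] yaw err -0.29
edge u -33.6 z 26.5 v mid -2.5 width 90.1 yaw err 0.0 tilt 30.37
t 8.6 th 30.81 roll -0.23 yaw 0.19 Bu -26.3 v -2.7 zb 18.8 F uvz -0.4 -0.1 -3.5 tau [ 0.17  0.56 -0.  ] w 22.5
```

```bash
python3 - <<'E'
from h import *
where(); plan(cur(),tool(29.5,-37,4,0.0),4)
E
```

```text
t 8.6 th 30.81 roll -0.23 yaw 0.19 Bu -26.3 v -2.7 zb 18.8 F uvz -0.4 -0.1 -3.5 tau [ 0.17  0.56 -0.  ] w 22.5
4 rows t [0.08  0.012 0.043] w [-0.011  0.082  0.01 ]
```

step_arm --rows '[{"fingers":10,"tx":0.08,"ty":0.012,"tz":0.043,"wx":-0.01,"wy":0.08,"wz":0.01},{"fingers":10,"tx":0.08,"ty":0.012,"tz":0.043,"wx":-0.01,"wy":0.08,"wz":0.01},{"fingers":10,"tx":0.08,"ty":0.012,"tz":0.043,"wx":-0.01,"wy":0.08,"wz":0.01},{"fingers":10,"tx":0.08,"ty":0.012,"tz":0.043,"wx":-0.01,"wy":0.08,"wz":0.01},{"fingers":10,"tx":0,"ty":0,"tz":0,"wx":0,"wy":0,"wz":0},{"fingers":10,"tx":0,"ty":0,"tz":0,"wx":0,"wy":0,"wz":0},{"fingers":10,"tx":0,"ty":0,"tz":0,"wx":0,"wy":0,"wz":0}]'

```text
time: 9.3
position: [482.9, -169.1, 78.2]
tool_rot: [0.318, 2.61, -0.084]
ft_force: [-0.7, -0.6, -4.0]
width: 22.7
grip_force: 79.8
```

```bash
python3 - <<'E'
from rel import *
where(); c=cap('wrist'); rel(c); where(); plan(cur(),tool(29,-38,1,0),2)
E
```

```text
t 9.3 th 29.49 roll 0.0 yaw -0.01 Bu -37.3 v 0.1 zb 3.5 F uvz -0.5 -0.7 -4.0 tau [ 0.19  0.54 -0.01] w 22.7
lip top z 25.0 u -59.6 v -0.2 [112.9  26.6] yaw err -0.08
edge u -39.2 z 15.3 v mid 3.3 width 96.7 yaw err -0.16 tilt 29.25
t 9.35 th 29.49 roll 0.0 yaw -0.01 Bu -37.3 v 0.0 zb 3.6 F uvz -0.4 0.4 -3.8 tau [0.15 0.53 0.04] w 22.4
2 rows t [ 0.016 -0.     0.024] w [-0.     0.061 -0.001]
```

```bash
python3 - <<'E'
from h import *
plan(cur(),tool(29,-45,1.5,0),5)
E
```

```text
5 rows t [ 0.03  -0.    -0.006] w [-0.     0.024 -0.   ]
```

step_arm --rows '[{"fingers":10,"tx":0.03,"ty":0,"tz":-0.006,"wx":0,"wy":0.025,"wz":0},{"fingers":10,"tx":0.03,"ty":0,"tz":-0.006,"wx":0,"wy":0.025,"wz":0},{"fingers":10,"tx":0.03,"ty":0,"tz":-0.006,"wx":0,"wy":0.025,"wz":0},{"fingers":10,"tx":0.03,"ty":0,"tz":-0.006,"wx":0,"wy":0.025,"wz":0},{"fingers":10,"tx":0.03,"ty":0,"tz":-0.006,"wx":0,"wy":0.025,"wz":0},{"fingers":10,"tx":0,"ty":0,"tz":0,"wx":0,"wy":0,"wz":0},{"fingers":10,"tx":0,"ty":0,"tz":0,"wx":0,"wy":0,"wz":0}]'

```text
time: 10.05
position: [475.6, -167.3, 75.6]
tool_rot: [0.319, 2.619, -0.082]
ft_force: [0.8, -0.2, -4.9]
width: 22.6
grip_force: 79.8
```

```bash
python3 - <<'E'
from h import *
where(); plan(cur(),tool(24,-49.0,1,0),6)
E
```

```text
t 10.05 th 28.97 roll 0.01 yaw -0.01 Bu -45.3 v 0.1 zb 1.3 F uvz 0.8 -0.0 -4.9 tau [0.1  0.56 0.01] w 22.6
6 rows t [ 0.002 -0.     0.011] w [ 0.     0.207 -0.   ]
```

step_arm --rows '[{"fingers":10,"tx":0.002,"ty":0,"tz":0.011,"wx":0,"wy":0.2,"wz":0},{"fingers":10,"tx":0.002,"ty":0,"tz":0.011,"wx":0,"wy":0.2,"wz":0},{"fingers":10,"tx":0.002,"ty":0,"tz":0.011,"wx":0,"wy":0.21,"wz":0},{"fingers":10,"tx":0.002,"ty":0,"tz":0.011,"wx":0,"wy":0.21,"wz":0},{"fingers":10,"tx":0.002,"ty":0,"tz":0.011,"wx":0,"wy":0.21,"wz":0},{"fingers":10,"tx":0.002,"ty":0,"tz":0.011,"wx":0,"wy":0.21,"wz":0},{"fingers":10,"tx":0,"ty":0,"tz":0,"wx":0,"wy":0,"wz":0},{"fingers":10,"tx":0,"ty":0,"tz":0,"wx":0,"wy":0,"wz":0}]'

```text
time: 10.85
position: [476.6, -167.5, 72.3]
tool_rot: [0.33, 2.705, -0.07]
ft_force: [-0.1, -0.5, -3.9]
width: 23.1
grip_force: 79.7
```

```bash
python3 - <<'E'
from h import *
where(); plan(cur(),tool(19,-51,1,0),6)
E
```

```text
t 10.85 th 23.99 roll 0.01 yaw -0.0 Bu -48.9 v 0.2 zb 1.0 F uvz 0.0 -0.5 -3.9 tau [ 0.12  0.45 -0.07] w 23.1
6 rows t [-0.003 -0.001  0.013] w [ 0.001  0.208 -0.   ]
```

step_arm --rows '[{"fingers":10,"tx":-0.003,"ty":0,"tz":0.013,"wx":0,"wy":0.2,"wz":0},{"fingers":10,"tx":-0.003,"ty":0,"tz":0.013,"wx":0,"wy":0.21,"wz":0},{"fingers":10,"tx":-0.003,"ty":0,"tz":0.013,"wx":0,"wy":0.21,"wz":0},{"fingers":10,"tx":-0.003,"ty":0,"tz":0.013,"wx":0,"wy":0.21,"wz":0},{"fingers":10,"tx":-0.003,"ty":0,"tz":0.013,"wx":0,"wy":0.21,"wz":0},{"fingers":10,"tx":-0.003,"ty":0,"tz":0.013,"wx":0,"wy":0.21,"wz":0},{"fingers":10,"tx":0,"ty":0,"tz":0,"wx":0,"wy":0,"wz":0}]'

```text
time: 11.55
position: [479.2, -168.2, 69.3]
tool_rot: [0.34, 2.791, -0.057]
ft_force: [0.3, -0.1, -3.5]
width: 22.9
grip_force: 79.7
```

```bash
python3 - <<'E'
from h import *
where(); A=cur(); y=np.radians(YAW); d=np.array([np.cos(y),np.sin(y),0]); plan(A,(A[0],A[1]-d*3),3); plan(A,(A[0],A[1]-[0,0,2]),2)
E
```

```text
t 11.55 th 18.99 roll 0.01 yaw 0.0 Bu -50.5 v 0.1 zb 1.4 F uvz 0.3 0.0 -3.5 tau [ 0.09  0.43 -0.05] w 22.9
3 rows t [ 0.019  0.    -0.007] w [0. 0. 0.]
2 rows t [ 0.007 -0.     0.019] w [0. 0. 0.]
```

Now I'll feel for the floor, then the end wall.

step_arm --rows '[{"fingers":10,"tx":0.007,"ty":0,"tz":0.019,"wx":0,"wy":0,"wz":0},{"fingers":10,"tx":0.004,"ty":0,"tz":0.01,"wx":0,"wy":0,"wz":0},{"fingers":10,"tx":0,"ty":0,"tz":0,"wx":0,"wy":0,"wz":0}]'

```text
time: 11.85
position: [479.2, -168.2, 68.2]
tool_rot: [0.34, 2.79, -0.057]
ft_force: [-0.1, 1.0, -0.1]
width: 22.9
grip_force: 80.2
```

step_arm --rows '[{"fingers":10,"tx":0.019,"ty":0,"tz":-0.007,"wx":0,"wy":0,"wz":0},{"fingers":10,"tx":0.013,"ty":0,"tz":-0.004,"wx":0,"wy":0,"wz":0},{"fingers":10,"tx":0,"ty":0,"tz":0,"wx":0,"wy":0,"wz":0}]'

```text
time: 12.15
position: [477.9, -168.1, 68.4]
tool_rot: [0.34, 2.789, -0.058]
ft_force: [3.9, -0.2, 1.3]
width: 22.8
grip_force: 80.1
```

```bash
python3 - <<'E'
from h import *
where()
E
```

```text
t 12.15 th 19.14 roll -0.02 yaw -0.01 Bu -51.8 v -0.1 zb 0.4 F uvz 3.8 0.7 1.3 tau [-0.04 -0.21 -0.03] w 22.8
```

Floor touch is at zb≈0.4 and wall touch near Bu≈-51.8, as predicted. Now I'll tip it down about the low corner.

```bash
python3 - <<'E'
from h import *
s=lambda t:-55.6+12*np.sin(np.radians(t))
plan(tool(19.1,-51.8,0.4,0),tool(12,s(12),0.6,0),8); plan(tool(12,s(12),0.6,0),tool(6,s(6),0.6,0),8);plan(tool(6,s(6),0.6,0),tool(0,s(0),0.3,0),8)
E
```

```text
8 rows t [-0.007 -0.     0.016] w [0.    0.222 0.   ]
8 rows t [-0.005 -0.     0.014] w [ 0.     0.188 -0.   ]
8 rows t [-0.005  0.     0.015] w [0.    0.188 0.   ]
```

step_arm --rows '[{"fingers":10,"tx":-0.007,"ty":0,"tz":0.016,"wx":0,"wy":0.22,"wz":0},{"fingers":10,"tx":-0.007,"ty":0,"tz":0.016,"wx":0,"wy":0.22,"wz":0},{"fingers":10,"tx":-0.007,"ty":0,"tz":0.016,"wx":0,"wy":0.22,"wz":0},{"fingers":10,"tx":-0.007,"ty":0,"tz":0.016,"wx":0,"wy":0.22,"wz":0},{"fingers":10,"tx":-0.007,"ty":0,"tz":0.016,"wx":0,"wy":0.22,"wz":0},{"fingers":10,"tx":-0.007,"ty":0,"tz":0.016,"wx":0,"wy":0.22,"wz":0},{"fingers":10,"tx":-0.007,"ty":0,"tz":0.016,"wx":0,"wy":0.22,"wz":0},{"fingers":10,"tx":-0.007,"ty":0,"tz":0.016,"wx":0,"wy":0.22,"wz":0}]'

```text
time: 12.95
position: [481.8, -169.0, 62.9]
tool_rot: [0.355, 2.913, -0.037]
ft_force: [1.0, -0.9, 5.3]
width: 22.6
grip_force: 81.1
```

```bash
python3 - <<'E'
from h import *
where()
E
```

```text
t 12.95 th 11.92 roll -0.01 yaw 0.01 Bu -53.4 v -0.1 zb 0.5 F uvz 1.2 -0.6 5.3 tau [-0.14 -0.3  -0.04] w 22.6
```

step_arm --rows '[{"fingers":10,"tx":-0.005,"ty":0,"tz":0.014,"wx":0,"wy":0.19,"wz":0},{"fingers":10,"tx":-0.005,"ty":0,"tz":0.014,"wx":0,"wy":0.19,"wz":0},{"fingers":10,"tx":-0.005,"ty":0,"tz":0.014,"wx":0,"wy":0.19,"wz":0},{"fingers":10,"tx":-0.005,"ty":0,"tz":0.014,"wx":0,"wy":0.19,"wz":0}]'

```text
time: 13.35
position: [483.3, -169.3, 60.4]
tool_rot: [0.362, 2.966, -0.028]
ft_force: [0.5, -0.2, 6.8]
width: 22.6
grip_force: 81.2
```

```bash
python3 - <<'E'
from h import *
where()
E
```

```text
t 13.35 th 8.89 roll -0.01 yaw -0.0 Bu -54.1 v -0.1 zb 0.5 F uvz 0.6 -0.1 6.8 tau [-0.09 -0.32 -0.06] w 22.6
```

step_arm --rows '[{"fingers":10,"tx":-0.005,"ty":0,"tz":0.014,"wx":0,"wy":0.19,"wz":0},{"fingers":10,"tx":-0.005,"ty":0,"tz":0.014,"wx":0,"wy":0.19,"wz":0},{"fingers":10,"tx":-0.005,"ty":0,"tz":0.014,"wx":0,"wy":0.19,"wz":0},{"fingers":10,"tx":-0.005,"ty":0,"tz":0.014,"wx":0,"wy":0.19,"wz":0}]'

```text
time: 13.75
position: [484.7, -169.7, 57.5]
tool_rot: [0.368, 3.018, -0.019]
ft_force: [2.6, -0.8, 5.4]
width: 22.8
grip_force: 80.9
```

```bash
python3 - <<'E'
from h import *
where()
E
```

```text
t 13.75 th 5.86 roll -0.01 yaw -0.01 Bu -54.7 v -0.1 zb 0.4 F uvz 2.7 -0.2 5.4 tau [-0.19 -0.46 -0.06] w 22.8
```

step_arm --rows '[{"fingers":10,"tx":-0.005,"ty":0,"tz":0.014,"wx":0,"wy":0.19,"wz":0},{"fingers":10,"tx":-0.005,"ty":0,"tz":0.014,"wx":0,"wy":0.19,"wz":0},{"fingers":10,"tx":-0.005,"ty":0,"tz":0.014,"wx":0,"wy":0.19,"wz":0},{"fingers":10,"tx":-0.005,"ty":0,"tz":0.014,"wx":0,"wy":0.19,"wz":0}]'

```text
time: 14.15
position: [485.9, -170.0, 54.8]
tool_rot: [0.375, 3.07, -0.01]
ft_force: [2.9, -1.8, 4.7]
width: 22.8
grip_force: 80.9
```

```bash
python3 - <<'E'
from h import *
where()
E
```

```text
t 14.15 th 2.84 roll -0.01 yaw -0.02 Bu -55.3 v -0.1 zb 0.4 F uvz 3.3 -1.1 4.7 tau [-0.23 -0.5  -0.08] w 22.8
```

step_arm --rows '[{"fingers":10,"tx":-0.005,"ty":0,"tz":0.014,"wx":0,"wy":0.18,"wz":0},{"fingers":10,"tx":-0.005,"ty":0,"tz":0.014,"wx":0,"wy":0.18,"wz":0},{"fingers":10,"tx":-0.005,"ty":0,"tz":0.014,"wx":0,"wy":0.18,"wz":0},{"fingers":10,"tx":-0.005,"ty":0,"tz":0.014,"wx":0,"wy":0.18,"wz":0},{"fingers":10,"tx":0,"ty":0,"tz":0,"wx":0,"wy":0,"wz":0}]'

```text
time: 14.65
position: [487.1, -170.3, 52.2]
tool_rot: [-0.38, -3.118, -0.0]
ft_force: [0.8, -0.0, 7.9]
width: 22.8
grip_force: 81.3
```

```bash
python3 - <<'E'
from rel import *
where(); c=cap('wrist'); t=cap('top'); s=cap('scene')
i=np.vstack([cv2.resize(t['pixels'][170:255,290:370],None,fx=3.4,fy=3.4,interpolation=2),cv2.resize(s['pixels'][150:235,170:250],None,fx=3.4,fy=3.4,interpolation=2)])
i=np.hstack([cv2.resize(c['pixels'],(512,i.shape[0])),i]); cv2.imwrite('pics/m5.png',i[...,::-1])
E
```

```text
t 14.65 th -0.06 roll -0.01 yaw 0.0 Bu -55.7 v -0.0 zb 0.6 F uvz 0.8 0.2 7.9 tau [-0.14 -0.46 -0.06] w 22.8
```

View pics/m5.png

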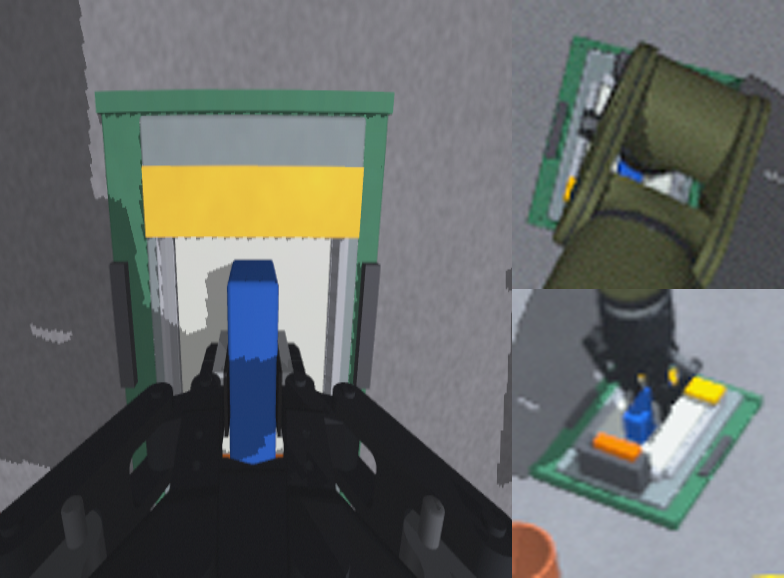

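The plate lies between the walls under the lip at (252,238) and looks flat. Next I'll check the plate's plane from depth and press a little on the catch end.

step_arm --rows '[{"fingers":10,"tx":0,"ty":0,"tz":0.02,"wx":0,"wy":0.05,"wz":0},{"fingers":10,"tx":0,"ty":0,"tz":0.02,"wx":0,"wy":0.05,"wz":0},{"fingers":10,"tx":0,"ty":0,"tz":0,"wx":0,"wy":0,"wz":0}]'

```text
time: 15.1
position: [487.1, -170.2, 52.2]
tool_rot: [-0.379, -3.11, -0.002]
ft_force: [-6.7, 3.1, 19.9]
width: 22.8
grip_force: 83.2
```

```bash
cat > chk.py <<'E'
from h import *
def chk(c):
    P=pts(c);o=np.r_[PC,FZ];y=np.radians(YAW);xc=np.array([np.cos(y),np.sin(y),0]);yc=np.array([-xc[1],xc[0],0])
    Q=np.stack([(P-o)@xc,(P-o)@yc,P[...,2]-FZ],-1)
    m=(cv2.inRange(cv2.cvtColor(c['pixels'],cv2.COLOR_RGB2HSV),(0,0,60),(180,60,255))>0)&(abs(Q[...,2]-12)<8)&(abs(Q[...,0])<58)&(abs(Q[...,1])<43)
    q=Q[cv2.erode(m.astype(np.uint8),np.ones((5,5)))>0]; p0,n=plane(q); print('plate top plane h at centre',(p0@n/n[2]).round(2),'slopes deg u,v',np.degrees(-n[:2]).round(2),'span u',q[:,0].min().round(),q[:,0].max().round(),len(q))
E
python3 - <<'E'
from chk import *
where(); chk(cap('wrist'))
E
```

```text
t 15.1 th -0.49 roll -0.0 yaw 0.01 Bu -56.0 v -0.0 zb 1.0 F uvz -7.3 1.4 19.9 tau [0.26 0.33 0.03] w 22.8
plate top plane h at centre 11.66 slopes deg u,v [-0.02 -0.05] span u -43.0 52.0 6099
```

It is flat: plate top 11.7 mm above the floor, slopes under 0.1°, and firm under 20 N. I'll ease off, open and retreat.

step_arm --rows '[{"fingers":10,"tx":0,"ty":0,"tz":-0.02,"wx":0,"wy":-0.05,"wz":0},{"fingers":10,"tx":0,"ty":0,"tz":-0.015,"wx":0,"wy":-0.05,"wz":0},{"fingers":60,"tx":0,"ty":0,"tz":0,"wx":0,"wy":0,"wz":0},{"fingers":60,"tx":0,"ty":0,"tz":0,"wx":0,"wy":0,"wz":0},{"fingers":60,"tx":0,"ty":0,"tz":0,"wx":0,"wy":0,"wz":0},{"fingers":60,"tx":0,"ty":0,"tz":0,"wx":0,"wy":0,"wz":0}]' --squeeze 40

```text
time: 15.75
position: [485.5, -169.5, 50.2]
tool_rot: [-0.38, -3.115, -0.002]
ft_force: [-0.2, 0.5, -0.2]
width: 59.9
grip_force: 0.0
```

step_arm --rows '[{"fingers":60,"tx":0,"ty":0,"tz":-0.3,"wx":0,"wy":0,"wz":0},{"fingers":60,"tx":0,"ty":0,"tz":-0.6,"wx":0,"wy":0,"wz":0},{"fingers":60,"tx":0,"ty":0,"tz":-0.8,"wx":0,"wy":0,"wz":0},{"fingers":60,"tx":-0.5,"ty":0,"tz":-0.8,"wx":0,"wy":0,"wz":0},{"fingers":60,"tx":-0.8,"ty":0,"tz":-0.8,"wx":0,"wy":0,"wz":0},{"fingers":60,"tx":-0.6,"ty":0,"tz":-0.4,"wx":0,"wy":0,"wz":0},{"fingers":60,"tx":0,"ty":0,"tz":0,"wx":0,"wy":0,"wz":0},{"fingers":60,"tx":0,"ty":0,"tz":0,"wx":0,"wy":0,"wz":0}]'

```text
time: 16.55
position: [574.4, -191.7, 232.4]
tool_rot: [-0.38, -3.118, -0.0]
ft_force: [0.1, 0.0, -0.6]
width: 60.1
grip_force: 0.0
```

```bash
python3 - <<'E'
from chk import *
c=cap('wrist'); t=cap('top'); s=cap('scene'); chk(c); print(cur()[1])
P=pts(c);o=np.r_[PC,FZ];y=np.radians(YAW);xc=np.array([np.cos(y),np.sin(y),0]);yc=np.array([-xc[1],xc[0],0])
m=cv2.inRange(cv2.cvtColor(c['pixels'],cv2.COLOR_RGB2HSV),(3,150,80),(16,255,255))>0; Q=np.stack([(P-o)@xc,(P-o)@yc,P[...,2]-FZ],-1); m&=(abs(Q[...,0]-58)<15)&(abs(Q[...,1])<40); q=Q[m]; print('catch u',np.percentile(q[:,0],[2,50,98]).round(1),'v',np.percentile(q[:,1],[2,98]).round(1),'z',np.percentile(q[:,2],[2,98]).round(1),len(q))
w3=np.load('w3.npy',allow_pickle=True).item(); P=pts(w3); Q=np.stack([(P-o)@xc,(P-o)@yc,P[...,2]-FZ],-1); m=(cv2.inRange(cv2.cvtColor(w3['pixels'],cv2.COLOR_RGB2HSV),(3,150,80),(16,255,255))>0)&(abs(Q[...,0]-58)<15)&(abs(Q[...,1])<40); q=Q[m]; print('before u',np.percentile(q[:,0],[2,50,98]).round(1),'v',np.percentile(q[:,1],[2,98]).round(1),'z',np.percentile(q[:,2],[2,98]).round(1),len(q))
i=np.vstack([cv2.resize(t['pixels'][170:255,290:370],None,fx=3.4,fy=3.4,interpolation=2),cv2.resize(s['pixels'][150:235,170:250],None,fx=3.4,fy=3.4,interpolation=2)])
i=np.hstack([cv2.resize(c['pixels'],(512,i.shape[0])),i]); cv2.imwrite('pics/m6.png',i[...,::-1])
E
```

```text
plate top plane h at centre 11.77 slopes deg u,v [-0.09 -0.04] span u -45.0 51.0 3365
[ 572.70988854 -191.12919415  229.92734983]
catch u [52.1 60.9 71.3] v [-24.6  22.8] z [18.8 41. ] 827
before u [52.6 62.7 71.6] v [-25.3  23. ] z [20.  41.4] 427
```

View pics/m6.png

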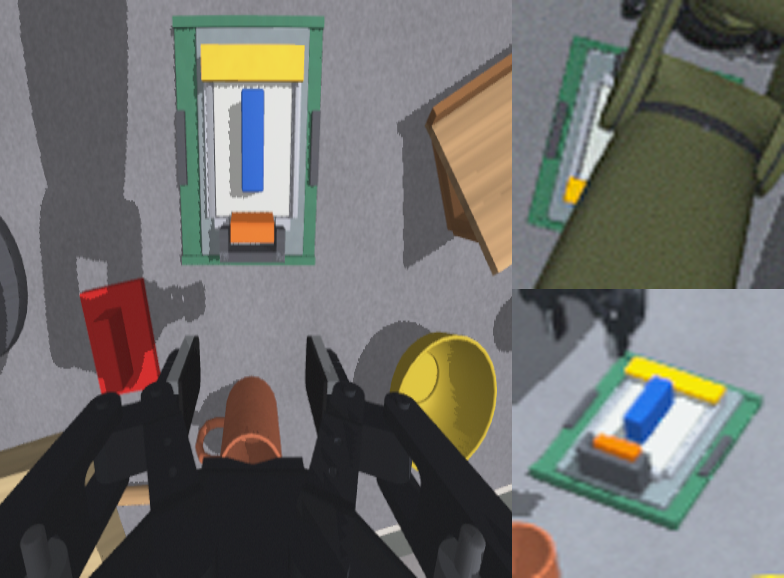

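The mould lies flat and square in the pocket, with the blue bar at (252,140). Its far end is covered by the catch at (252,228), which stands where it did before loading, so it is sprung out. The gripper is clear of everything, so I'm handing in.

```bash
python3 -c "
from plant import r
print(r.sign_off())"
```

```text
the job is handed in; nothing more can be done
None
```

The white mould is in the press cradle's pocket, flat, square and fully home under the lip, with the catch sprung over it; the job is handed in at about 17 s, though sign-off gave no verdict.

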